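# Knock out the prop and let a cupcake carrier's lid down on the finger

## Task

The clear lid of the steel cupcake carrier stands propped open on its red-tipped rod, over freshly decorated cupcakes. With a finger reaching in under the lid's front lip, push the rod outwards off the lid's side so that it folds down, catch the dropping lid at once on the back of that finger, and let it down gently until it is fully shut, without letting it fall free or slam. Do not grip the lid between the fingers or raise it, push lightly, leave the things standing around where they are, and finish clear of the carrier.

Things in the scene. Friction and masses are not known exactly. Their poses are not given: they have to be found in the camera images.
- carrier: Fixed open steel box, 200 mm deep (x) and wide (y), 95 mm high, with cupcakes inside up to 78 mm high. Origin: centre of its underside, on the table; x points from the front wall (on the robot's left) to the hinged back, its -y side faces the robot, z up. Hinge axis of the lid: parallel to y at x +100, z +97 mm; the lid's flat underside lies in a plane through it. The prop stands on the -y side.
- lid (a joint): Lid angle in rad: 0 shut (level, on the rim), grows as it opens; about 0.70 at the start, resting on the prop. The lid is a flat clear panel in a light metal frame, 6 mm thick, 240 mm wide (20 mm beyond the box on each side), reaching 230 mm from the hinge, so that a lip 30 mm deep juts out past the front wall when shut. It weighs about 0.3 kg (1.5 N at the lip), its hinge has little friction and it falls shut within about half a second when nothing holds it.
- lid_lip (a point): Middle of the lid's front edge, on its underside, 230 mm from the hinge; it moves with the lid. Shut it is 97 mm above the table, at the start about 245 mm.
- prop (a joint): Swing of the prop rod in rad: 0 standing under the lid (start; leaning 0.07 rad inward, towards the carrier's middle, on a stop), grows as it swings outwards, towards the robot (carrier -y) about an axis parallel to the carrier's x; 2.20 folded down beside the box, where its head almost touches the table. The lid drops when the head has slid off its side edge, after about 20 mm of travel; the rod then falls down by itself. A few newtons move it.
- prop_head (a point): Centre of the red ball, 14 mm across, on top of the 8 mm steel rod; 139 mm from the pivot. At the start it touches the lid's underside 205 mm from the hinge (25 mm in from the front edge) and 18 mm in from the lid's -y side edge.
- prop_pivot (a point): Pivot of the prop rod, on the outer face of the carrier's -y wall, the one facing the robot, 11 mm out from the wall and 85 mm above the table.
- vanilla_cupcake: Loose cupcake with pale frosting in a yellow paper cup, 74 mm across, 72 mm high, standing off the carrier's front. Origin: centre of its underside, z up. Leave alone.
- liner_stack: Loose stack of foil baking cups, 72 mm across, 61 mm high, behind the carrier's hinge. Origin: centre of its underside, z up. Leave alone.
- squeeze_bottle: Loose clear squeeze bottle with red nozzle, 63 mm across, 191 mm high, near the prop side of the carrier. Origin: centre of its underside, z up. Leave alone.
- kitchen_timer: Loose round kitchen timer, white with red dial, 62 mm across, 44 mm high, beyond the carrier, seen from the robot. Origin: centre of its underside, z up. Leave alone.

How it is judged (in metres and radians):
On the way, in this order (a step that is already met when the one before it is completed fails the run):
1. the prop is off the lid and the lid is caught on the finger while still well open (value of joint prop above 0.6 rad and value of joint lid above 0.45 rad and contact force between the fingers and lid above 0.3 N), for 0.2 s.
2. the finger still carries the lid when it is nearly down (value of joint lid between 0.05 and 0.25 rad and contact force between the fingers and lid above 0.3 N), for 0.05 s.
At the end, for the whole second after the job is handed in: The lid is fully shut (under 0.02 rad) and still, the prop is folded down at the side (over 1.5 rad), and the cupcake, baking cups, bottle and timer stand upright within 20 mm of where they were (value of joint lid below 0.02 rad and velocity of joint lid between -0.05 and 0.05 rad/s and value of joint prop above 1.5 rad and distance of each of vanilla_cupcake, liner_stack, squeeze_bottle, kitchen_timer from where it was at the start of the episode below 0.02 m and angle between each of vanilla_cupcake, liner_stack, squeeze_bottle, kitchen_timer's own z axis and vertical below 0.15 rad); the robot touches nothing.
It fails at once if the lid falls free: it is already more than about 4 cm down and still dropping faster than 1.2 rad/s, or it slams shut (value of joint lid below 0.5 rad and velocity of joint lid below -1.2 rad/s).
It fails at once if the lid is raised more than about 2 cm above its propped position (value of joint lid above 0.8 rad).
It fails at once if the lid is gripped: the fingers press on its upper side and its underside at once (contact force between the fingers and lid_c0 above 0.5 N and contact force between the fingers and lid_c1 above 0.5 N).
It fails at once if the lid or the prop is pushed with more than 25 N (contact force between the fingers and lid above 25 N or contact force between the fingers and prop above 25 N).
It fails at once if a neighbouring thing is lifted, carried or knocked away (distance of any of vanilla_cupcake, liner_stack, squeeze_bottle, kitchen_timer from where it was at the start of the episode above 0.04 m).
It also fails if it takes over 45 s, if anything falls off the work surface, if the arm or the gripper's body presses on something with over 40 N, if the wrist force passes 120 N, or if a joint passes its speed limit or range.

## Robot

A 6-joint arm with a two-finger parallel gripper is mounted at the origin on the work surface; the furniture and walls round the work are solid. World frame = base frame: x ahead of the robot, y to its left, z up, the work surface at z = 0. Lengths are in mm, angles in rad, forces in N, time in s.
With the tool pointing down it reaches from about 275 to 1000 mm from the base axis. Payload 8.4 kg.
Tool frame: the origin (TCP) lies at the very end of the fingers, on their centre line; the grasp point (between the pads) lies 19 mm behind it; x points along the fingers, y is the direction in which the jaws open and shut, and the axes are right-handed (so a half turn about x gives the same grasp; the last joint's range is limited). The gripper opens to 85 mm and grips with 20 to 120 N. Pads are 22 mm wide; open, the fingers measure 114 mm over their backs; the gripper's body (76 mm by 85 mm) begins 54 mm behind the grasp point. The pads swing forward as they close: fully open they stand 13 mm farther back than shut.
Start: joints at [1.127, 0.353, 1.633, -0, 1.155, -0.002], TCP at [267.228, 564.993, 231.281] pointing down, gripper open.
Joint ranges: [-2.63, 2.63], [-0.92, 2.1], [0.06, 2.66], [-1.3, 4.44], [0, 2.69], [-3.02, 3.02]. Speed limits (rad/s): [2.22, 2.22, 2.79, 3.14, 3.14, 3.14].

## Interface

Orientations are given as [roll, pitch, yaw] about the fixed x, y, z axes, in that order (R = Rz(yaw) Ry(pitch) Rx(roll)).
In Python, from rig import r, grab_frame, camera_params, sign_off gives the robot as it stands.
- The arm moves only by the tool drive_tool, never from a script. Its argument "rows" is one flat list of numbers, 7 for each row, row after row: the shift along the tool's x, y, z in mm, then the turn, a rotation vector about the tool's x, y, z in degrees, then the opening in per cent of the stroke, from 0 (shut) to 100 (fully open). In form: [x, y, z, rx, ry, rz, fingers, x, y, z, rx, ry, rz, fingers, ...]. A call has 1 to 10 rows; each row is the pose to reach, as a shift and turn from the pose measured when the call began, along the tool's axes at that moment; what a row does not reach only later rows make up. A row lasts 1/8 s, in which the tool goes at most 62.5 mm and 10.7 degrees, less where a joint would pass 70% of its speed; a pose out of reach is approached as far as the arm can. A call with a gripper value outside its range is refused whole. The fingers move at their own pace and stop on an object; "newtons" is the grip in N (left out, the last holds). Time passes only in rows, so rows that repeat a pose let the fingers close. It gives the time, the measured TCP pose, the force and the opening at its end, in the units of the state.
- r.sense(): the state, without advancing time (a new reading comes with each control period).
- grab_frame(name): name is "scene" or "side" or "wrist"; returns the picture (420x560x3 uint8, red, green, blue); there is no depth.
- camera_params(name): a dict with "vertical_fov" (degrees; the focal length in pixels is half the picture's height over the tangent of half this angle, whatever the lens; pixels are square), "cx", "cy" (the principal point, pixels), "pose" (4x4, takes a point from camera to world coordinates); the wrist camera has in their place "tool_from_camera" (4x4, takes a point from camera to tool coordinates, whose origin is the TCP and whose axes are the tool frame's). Camera axes: x right, y down, z forward; pixel columns grow to the right and rows downward; lengths in mm; the calibration is good to about 2 mm. A picture is of the moment at which its call begins: read the wrist's pose just before it. camera_params takes no time and is no camera call.
- sign_off(): hands the job in, once; it reports no verdict.
The state is a dict: "clock": time; "qpos": joint angles; "qvel": joint speeds; "joint_efforts": joint torques, N m; "eef_pos": TCP position; "tcp_rot": TCP orientation; "contact_force": force on the tool from outside, world axes, zero at the start; "wrist_torque": the same for the moment, N m; "opening": opening from 0.0 (shut) to 1.0 (fully open).
Only numpy, scipy, OpenCV 4.12 (cv2) and the standard library are available. Lean on these libraries where they do the work, as an engineer would, in place of code of your own. Each camera call takes 0.05 s, during which the arm holds its last target.

## Working session

There is one attempt and no reset: what is moved stays moved. The work goes in short steps, Python scripts to look and compute and a tool call to move; the robot and the scene stay as the last step left them, time stands still between calls to the robot, and variables do not carry over. Pictures are saved under pics/ and viewed, and the job is handed in when it is done.

Besides the shell and the picture viewer there is one more tool, called after "Emit:" as name(argument=value, ...) on one line, values as JSON. drive_tool: Moves the arm, as the interface text tells. Its arguments: {"type":"object","properties":{"rows":{"type":"array","items":{"type":"number"}},"newtons":{"type":"number"}},"required":["rows"]}

```bash
ls; mkdir -p pics; python3 - <<'E'
from rig import r, grab_frame, camera_params
import cv2, numpy as np
np.set_printoptions(precision=3,suppress=True)
print(r.sense())
for n in ["scene","side","wrist"]:
    f=grab_frame(n); cv2.imwrite(f"pics/{n}0.png",f[:,:,::-1]); print(n,camera_params(n))
E
```

```text
pics
{'clock': 0.0, 'qpos': array([ 1.127,  0.354,  1.634,  0.   ,  1.155, -0.002]), 'qvel': array([ 0.   , -0.   ,  0.   , -0.   , -0.001, -0.002]), 'joint_efforts': array([ -0.   , -60.525, -34.207,   0.   ,   0.01 ,   0.   ]), 'eef_pos': array([267.036, 564.563, 230.556]), 'tcp_rot': array([-1.581,  1.569, -2.023]), 'contact_force': array([0.13 , 0.668, 0.331]), 'wrist_torque': array([0.023, 0.008, 0.01 ]), 'opening': 0.9985500128805702}
scene {'vertical_fov': 49.75799837491272, 'cx': 275.3847000677376, 'cy': 200.26763024845448, 'pose': array([[   0.709,   -0.507,    0.49 ,   73.946],
       [  -0.705,   -0.525,    0.477, -616.519],
       [   0.016,   -0.684,   -0.73 ,  983.888],
       [   0.   ,    0.   ,    0.   ,    1.   ]])}
side {'vertical_fov': 55.358849567705754, 'cx': 283.69785159545296, 'cy': 210.36835887023665, 'pose': array([[ -1.   ,   0.003,  -0.02 , 637.424],
       [  0.018,   0.577,  -0.817, 633.23 ],
       [  0.009,  -0.817,  -0.577, 677.17 ],
       [  0.   ,   0.   ,   0.   ,   1.   ]])}
wrist {'vertical_fov': 61.01273361712938, 'cx': 280.9836387109516, 'cy': 200.29292282907144, 'tool_from_camera': array([[   0.   ,   -0.327,    0.945, -142.17 ],
       [   1.   ,    0.   ,    0.   ,    0.168],
       [  -0.   ,    0.945,    0.327,  -85.09 ],
       [   0.   ,    0.   ,    0.   ,    1.   ]])}
```

View pics/scene0.png

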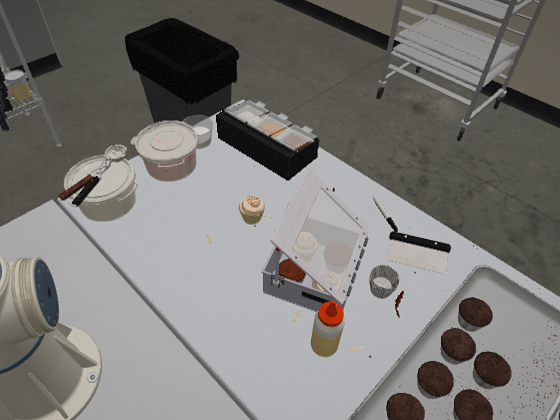

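View pics/side0.png

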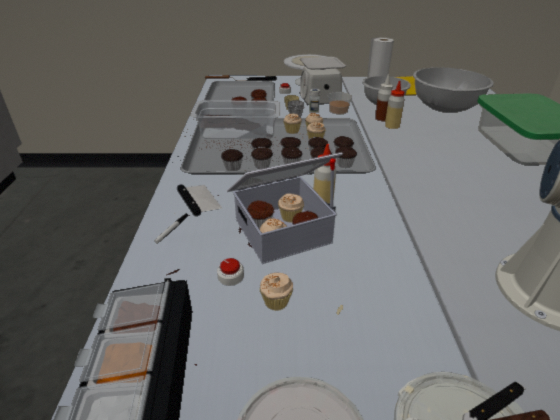

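View pics/wrist0.png

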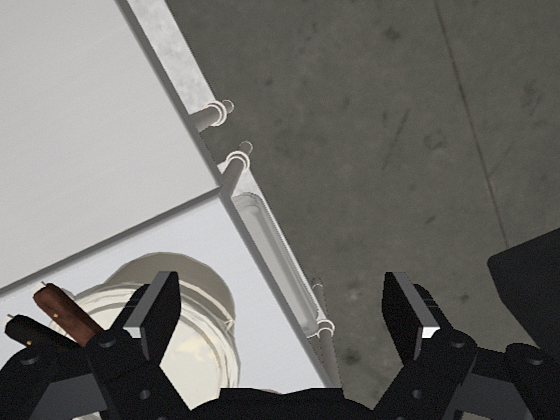

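```bash
python3 - <<'E'
import cv2
a=cv2.imread('pics/scene0.png')[160:360,220:420]; cv2.imwrite('pics/scene0z.png',cv2.resize(a,None,fx=3,fy=3,interpolation=cv2.INTER_CUBIC))
a=cv2.imread('pics/side0.png')[135:315,170:370]; cv2.imwrite('pics/side0z.png',cv2.resize(a,None,fx=3.3,fy=3.3,interpolation=cv2.INTER_CUBIC))
E
```

```text
(no output)
```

View pics/scene0z.png

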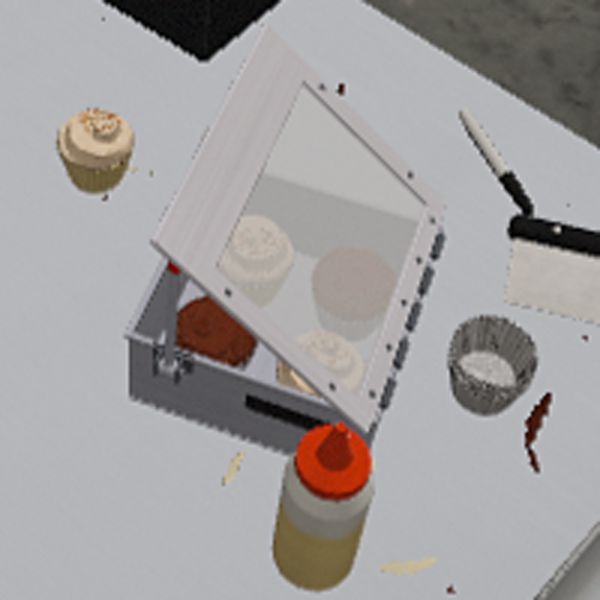

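View pics/side0z.png

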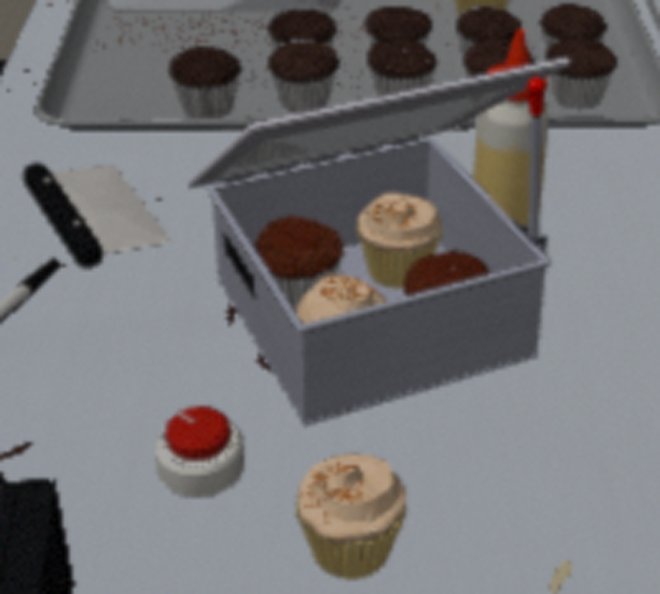

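```bash
cat > h.py <<'E'
import numpy as np, cv2
from rig import r, grab_frame, camera_params
from scipy.spatial.transform import Rotation as R
np.set_printoptions(precision=2,suppress=True)
def cam(n,tool=None):
    c=camera_params(n)
    if n=='wrist':
        P=tool@c['tool_from_camera']
    else: P=c['pose']
    return P,210/np.tan(np.radians(c['vertical_fov']/2)),c['cx'],c['cy']
def toolpose(s=None):
    s=s or r.sense(); T=np.eye(4); T[:3,:3]=R.from_euler('xyz',s['tcp_rot']).as_matrix(); T[:3,3]=s['eef_pos']; return T
def ray(C,u,v):
    P,f,cx,cy=C; d=P[:3,:3]@np.array([(u-cx)/f,(v-cy)/f,1]); return P[:3,3],d/np.linalg.norm(d)
def onz(C,u,v,z):
    o,d=ray(C,u,v); return o+d*(z-o[2])/d[2]
def tri(rs):
    A=np.zeros((3,3));b=np.zeros(3)
    for o,d in rs:
        M=np.eye(3)-np.outer(d,d);A+=M;b+=M@o
    p=np.linalg.solve(A,b); return p,[np.linalg.norm((np.eye(3)-np.outer(d,d))@(p-o)) for o,d in rs]
def proj(C,p):
    P,f,cx,cy=C; q=P[:3,:3].T@(np.asarray(p)-P[:3,3]); return np.array([q[0]/q[2]*f+cx,q[1]/q[2]*f+cy])
E
python3 - <<'E'
from h import *
S=cam('scene'); D=cam('side')
sc=lambda u,v:(u/3+220-.33,v/3+160-.33); sd=lambda u,v:(u/3.3+170-.35,v/3.3+135-.35)
print('side rim near-front',onz(D,*sd(547,262),95),'far-front',onz(D,*sd(302,325),95),'far-back',onz(D,*sd(215,193),95))
print('side base',onz(D,*sd(538,355),0),onz(D,*sd(305,422),0))
print('scene rim near-front',onz(S,*sc(127,335),95),'base',onz(S,*sc(131,398),0))
print('hinge near/far',onz(S,*sc(372,430),100),onz(S,*sc(443,205),100))
print('head',tri([ray(S,*sc(172,267)),ray(D,*sd(537,90))]))
print('lip near corner',tri([ray(S,*sc(153,242)),ray(D,*sd(568,62))]))
print('lip far corner',tri([ray(S,*sc(268,25)),ray(D,*sd(190,185))]))
print('bottle base-ish',onz(S,*sc(315,575),0),'nozzle',tri([ray(S,*sc(340,425)),ray(D,*sd(518,32))]))
print('cupcake',onz(S,*sc(96,185),0),onz(D,*sd(352,570),0))
print('timer',onz(D,*sd(200,485),0))
E
```

```text
side rim near-front [ 488.17 -174.97   95.  ] far-front [671.14 -99.69  95.  ] far-back [ 746.52 -272.24   95.  ]
side base [ 486.83 -179.55    0.  ] [ 671.15 -102.52    0.  ]
scene rim near-front [ 487.85 -175.86   95.  ] base [ 491.15 -176.46    0.  ]
hinge near/far [ 557.16 -364.81  100.  ] [ 768.11 -269.77  100.  ]
head (array([ 497.14, -217.57,  216.9 ]), [np.float64(3.6575893361470526), np.float64(3.657589336147036)])
lip near corner (array([ 482.29, -208.12,  246.46]), [np.float64(0.5029845230805918), np.float64(0.5029845230807128)])
lip far corner (array([736.75, -92.39, 213.43]), [np.float64(4.981944254748708), np.float64(4.981944254748773)])
bottle base-ish [ 484.1  -385.16    0.  ] nozzle (array([ 495.86, -373.07,  189.64]), [np.float64(0.039185783065765874), np.float64(0.03918578306568604)])
cupcake [628.58  14.92   0.  ] [636.37  41.12   0.  ]
timer [743.83 -37.73   0.  ]
```

```bash
cat >> h.py <<'E'
YAW=np.radians(-67.6); C0=np.array([619,-230.5,0.])
Rc=R.from_euler('z',YAW).as_matrix()
def c2w(p): return C0+Rc@np.asarray(p,float)
def w2c(p): return Rc.T@(np.asarray(p,float)-C0)
def Rt(pitch,dyaw=0):
    a=np.radians(pitch); x=np.array([np.cos(a),0,-np.sin(a)]); y=np.array([0,-1.,0]); z=np.cross(x,y)
    return Rc@R.from_euler('z',dyaw,degrees=True).as_matrix()@np.column_stack([x,y,z])
def rel(pc,pitch,dyaw=0):
    T=toolpose(); sh=T[:3,:3].T@(c2w(pc)-T[:3,3]); rv=R.from_matrix(T[:3,:3].T@Rt(pitch,dyaw)).as_rotvec(degrees=True)
    return sh,rv
E
python3 - <<'E'
from h import *
print(toolpose())
print(rel([-190,-70,230],20), c2w([-190,-70,230]))
E
```

```text
[[ -0.     0.43   0.9  267.05]
 [ -0.     0.9   -0.43 564.66]
 [ -1.    -0.     0.   230.74]
 [  0.     0.     0.     1.  ]]
(array([   1.27, -492.3 ,  470.46]), array([-116.46,   31.47,  -81.51])) [481.88 -81.51 230.  ]
```

Emit:
drive_tool(rows=[-30,-60,50,-12,3,-8,0,-60,-120,100,-24,6,-17,0,-80,-160,150,-36,10,-25,0,-80,-200,190,-48,13,-33,0,-80,-240,230,-60,16,-42,0])

```text
clock: 0.78
eef_pos: [362.2, 278.7, 309.7]
tcp_rot: [-2.327, 1.021, -1.994]
contact_force: [0.4, -0.0, -1.0]
opening: 0.001
```

```bash
python3 - <<'E'
from h import *
print(r.sense()['qpos'],toolpose()); print(rel([-190,-70,300],20))
E
```

```text
[ 0.79  0.32  1.61 -0.19  1.72 -1.09] [[ -0.21  -0.37   0.9  362.17]
 [ -0.48   0.85   0.24 278.66]
 [ -0.85  -0.38  -0.36 309.67]
 [  0.     0.     0.     1.  ]]
(array([ 154.1 , -345.94,   26.93]), array([-73.26,  20.02, -51.3 ]))
```

```bash
python3 - <<'E'
from h import *
print(rel([-200,-70,270],30)); print(rel([-200,-70,270],30,-10))
E
```

```text
(array([ 176.1 , -325.3 ,   36.42]), array([-77.12,  12.13, -44.53]))
(array([ 176.1 , -325.3 ,   36.42]), array([-70.62,  15.67, -37.37]))
```

Emit:
drive_tool(rows=[20,-40,4,-9,1,-5,0,40,-80,8,-18,3,-10,0,60,-120,12,-27,4,-16,0,80,-160,16,-36,6,-21,0,100,-200,22,-45,7,-26,0,130,-240,28,-54,8,-31,0])

```text
clock: 1.52
eef_pos: [449.6, 19.2, 279.8]
tcp_rot: [-2.877, 0.624, -1.435]
contact_force: [0.2, 0.3, 0.0]
opening: 0.001
```

```bash
python3 - <<'E'
from h import *
print(r.sense()['qpos'],toolpose(),w2c(toolpose()[:3,3])); print(rel([-200,-70,270],30));print(rel([-200,-70,270],30,-10))
E
```

```text
[ 0.62  0.29  1.97 -0.81  1.49 -2.06] [[  0.11  -0.98   0.18 449.64]
 [ -0.8    0.02   0.59  19.25]
 [ -0.58  -0.21  -0.78 279.77]
 [  0.     0.     0.     1.  ]] [-295.44  -61.41  279.77]
(array([ 82.43, -27.56, -41.53]), array([-23.02,   4.08, -12.99]))
(array([ 82.43, -27.56, -41.53]), array([-17.64,   5.21,  -4.6 ]))
```

Emit:
drive_tool(rows=[30,-9,-14,-8,1,-4,0,55,-18,-28,-16,3,-9,0,82,-27,-41,-23,4,-13,0,82,-27,-41,-23,4,-13,0])

```text
clock: 2.02
eef_pos: [476.0, -73.3, 269.2]
tcp_rot: [3.139, 0.525, -1.182]
contact_force: [-0.6, 0.2, -0.6]
opening: -0.001
```

```bash
python3 - <<'E'
from h import *
print(r.sense()['qpos'],r.sense()['clock'],toolpose(),w2c(toolpose()[:3,3])); print(rel([-200,-70,270],30))
np.save('T1.npy',toolpose())
for n in ['wrist','side','scene']: cv2.imwrite(f'pics/{n}1.png',grab_frame(n)[:,:,::-1])
W=cam('wrist',np.load('T1.npy'))
for p in [[-61.3,-101.3,223.7],[-61.3,-111,85],[-76,-120,245],[-76,120,245],[-100,-100,95],[-100,100,95]]: print(p,proj(W,c2w(p)))
E
```

```text
[ 0.5   0.23  2.18 -1.13  1.26 -2.35] 2.025 [[  0.33  -0.92  -0.19 476.03]
 [ -0.8   -0.38   0.46 -73.32]
 [ -0.5    0.    -0.87 269.16]
 [  0.     0.     0.     1.  ]] [-199.8   -72.29  269.16]
(array([-0.6 , -2.29, -0.63]), array([ 0.06,  0.06, -0.1 ]))
[-61.3, -101.3, 223.7] [316.38 147.43]
[-61.3, -111, 85] [315.45 243.93]
[-76, -120, 245] [345.39 138.45]
[-76, 120, 245] [ 18.1  138.05]
[-100, -100, 95] [307.75 270.46]
[-100, 100, 95] [109.29 270.36]
```

View pics/wrist1.png

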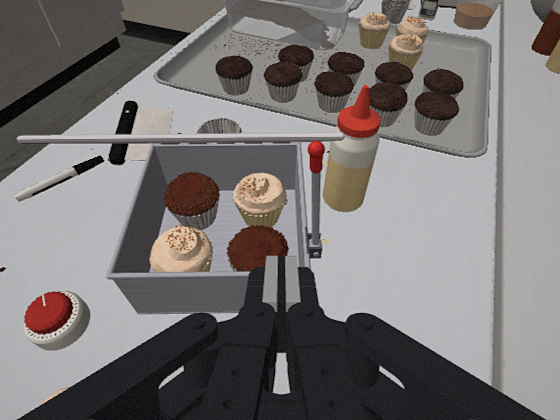

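View pics/scene1.png

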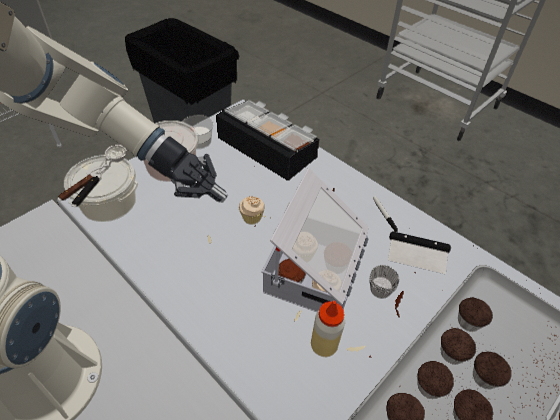

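View pics/side1.png

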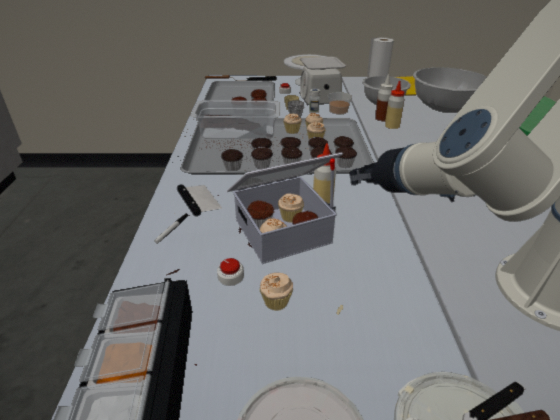

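```bash
python3 - <<'E'
from h import *
W=cam('wrist',np.load('T1.npy'))
im=cv2.imread('pics/wrist1.png')
hsv=cv2.cvtColor(im,cv2.COLOR_BGR2HSV)
def blob(hsv,x0,x1,y0,y1):
    h,s,v=cv2.split(hsv[y0:y1,x0:x1]); m=(((h<8)|(h>172))&(s>150)&(v>70)).astype(np.uint8)
    n,l,st,c=cv2.connectedComponentsWithStats(m)
    return [(st[i],c[i]+[x0,y0]) for i in range(1,n) if st[i,4]>4]
b=blob(hsv,300,335,138,180);print(b)
s=cv2.cvtColor(cv2.imread('pics/side0.png'),cv2.COLOR_BGR2HSV);print(blob(s,315,345,150,175))
print('rim left front',w2c(onz(W,112,277,95)))
S=cam('scene');D=cam('side')
for p in [[-61.3,-101.3,223.7],[-61.3,-111,85],[-76,-120,248],[-76,120,245],[-100,-100,95],[-100,100,95],[100,100,95]]: print(p,proj(S,c2w(p)),proj(D,c2w(p)))
cv2.imwrite('pics/wrist1z.png',cv2.resize(im[110:320,90:400],None,fx=2.5,fy=2.5,interpolation=cv2.INTER_CUBIC))
s=cv2.imread('pics/side0.png')
cv2.imwrite('pics/side0y.png',cv2.resize(s[140:230,290:370],None,fx=6,fy=6,interpolation=cv2.INTER_CUBIC))
E
```

```text
[(array([  8,   3,  16,  32, 391], dtype=int32), array([315.6 , 155.67]))]
[(array([ 3,  0, 13,  7, 44], dtype=int32), array([324.73, 152.77])), (array([11,  8,  9, 12, 63], dtype=int32), array([331.19, 163.3 ]))]
rim left front [-107.45   94.97   95.  ]
[-61.3, -101.3, 223.7] [278.45 243.15] [332.21 161.09]
[-61.3, -111, 85] [275.61 282.88] [331.26 207.91]
[-76, -120, 248] [268.62 240.26] [343.13 153.18]
[-76, 120, 245] [308.28 168.5 ] [245.82 174.04]
[-100, -100, 95] [262.27 271.26] [335.24 213.77]
[-100, 100, 95] [293.15 212.74] [260.22 233.07]
[100, 100, 95] [367.32 236.56] [234.05 190.61]
```

View pics/wrist1z.png

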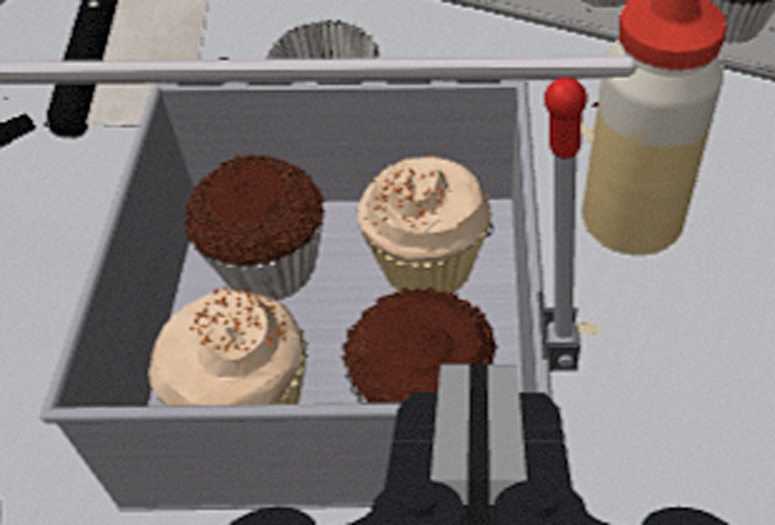

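View pics/side0y.png

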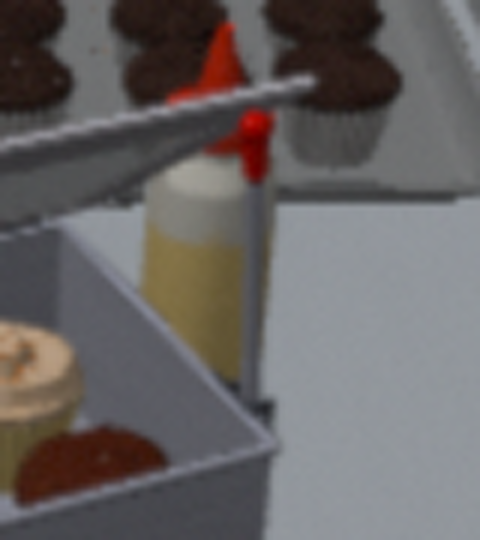

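```bash
python3 - <<'E'
from h import *
W=cam('wrist',np.load('T1.npy'));D=cam('side');S=cam('scene')
p,e=tri([ray(W,316.4,149),ray(D,332.7,161.5)]);print('head',w2c(p),e)
for q in [[-100,100,0],[-100,100,95],[100,100,95],[100,-100,95],[100,120,100]]: print(q,proj(W,c2w(q)))
for u,v,z in [(138,313,0),(108,276,95)]: print(w2c(onz(W,u,v,z)))
# lip line
for u,v in [(345,136.5)]:
    p,e=tri([ray(W,u,v),ray(D,568/3.3+169.65,62/3.3+134.65)]);print('lip corner',w2c(p),e)
p,e=tri([ray(W,108,276),ray(D,261.2,233.1)]);print('rimcorner',w2c(p),e)
E
```

```text
head [ -63.67 -101.19  223.93] [np.float64(0.1325601763849233), np.float64(0.13256017638492984)]
[-100, 100, 0] [137.76 310.03]
[-100, 100, 95] [109.29 270.36]
[100, 100, 95] [155.02 141.54]
[100, -100, 95] [300.52 141.72]
[100, 120, 100] [139.37 138.67]
[-103.73   98.74    0.  ]
[-106.34   99.29   95.  ]
lip corner [ -71.42 -120.04  244.26] [np.float64(0.9631578674704023), np.float64(0.9631578674704427)]
rimcorner [-106.43   98.88   97.87] [np.float64(1.4871583971559756), np.float64(1.4871583971558855)]
```

```bash
cat >> h.py <<'E'
C0=C0+Rc@np.array([-3,0,0.])
E
python3 - <<'E'
from h import *
print(w2c(toolpose()[:3,3]),rel([-130,-72,238],30)); print(rel([-46,-72,201],30))
c=camera_params('wrist');M=np.linalg.inv(c['tool_from_camera']);f=210/np.tan(np.radians(c['vertical_fov']/2))
for p in [[0,7,-11],[-10,14,-11],[-15,14,-11],[-20,14,-11],[-40,14,-11],[0,7,11]]:
    q=M@np.array(p+[1.]);print(p,q[0]/q[2]*f+c['cx'],q[1]/q[2]*f+c['cy'])
E
```

```text
[-198.2   -69.59  269.96] (array([75.04,  2.41, -6.56]), array([-0.17,  0.1 ,  0.01]))
(array([166.26,   2.4 , -16.68]), array([-0.17,  0.1 ,  0.01]))
[0, 7, -11] 296.06492255851776 249.75803667621233
[-10, 14, -11] 313.7144394164076 260.7069410424258
[-15, 14, -11] 314.7807281000733 266.7138692469622
[-20, 14, -11] 315.9190099070495 273.1263700976034
[-40, 14, -11] 321.36065763755835 303.78184617296574
[0, 7, 11] 295.39216370462293 292.23127362719026
```

Emit:
drive_tool(rows=[25,1,-2,0,0,0,0,50,2,-5,0,0,0,0,75,2,-7,0,0,0,0,75,2,-7,0,0,0,0])

```text
clock: 2.68
eef_pos: [502.6, -135.2, 238.1]
tcp_rot: [-3.138, 0.526, -1.181]
contact_force: [-0.3, -0.7, 0.1]
opening: -0.001
```

```bash
cat > look.py <<'E'
from h import *
import sys
k=sys.argv[1]
s=r.sense();T=toolpose(s);np.save(f'T{k}.npy',T)
print(s['clock'],s['qpos'],w2c(T[:3,3]),'F',s['contact_force'],'Fc',Rc.T@s['contact_force'])
print('tool x in c',Rc.T@T[:3,0],'z',Rc.T@T[:3,2])
out=[]
for n,b in [('wrist',(100,350,180,440)),('side',(130,240,220,380)),('scene',(160,320,220,400))]:
    im=grab_frame(n)[:,:,::-1]; cv2.imwrite(f'pics/{n}{k}.png',im); a=im[b[0]:b[1],b[2]:b[3]]
    out.append(cv2.resize(a,(a.shape[1]*300//a.shape[0],300),interpolation=cv2.INTER_CUBIC))
a=np.hstack(out[1:]); w=min(800,max(a.shape[1],out[0].shape[1]))
pad=lambda i:cv2.copyMakeBorder(i[:,:w],0,0,0,w-min(w,i.shape[1]),cv2.BORDER_CONSTANT)
cv2.imwrite(f'pics/all{k}.png',np.vstack([pad(out[0]),pad(a)]))
E
python3 look.py 2
```

```text
2.675 [ 0.34  0.29  2.2  -1.27  1.13 -2.3 ] [-129.49  -71.32  238.06] F [-0.3  -0.7   0.06] Fc [ 0.53 -0.54  0.06]
tool x in c [ 0.87 -0.   -0.5 ] z [-0.5   0.   -0.87]
```

View pics/all2.png

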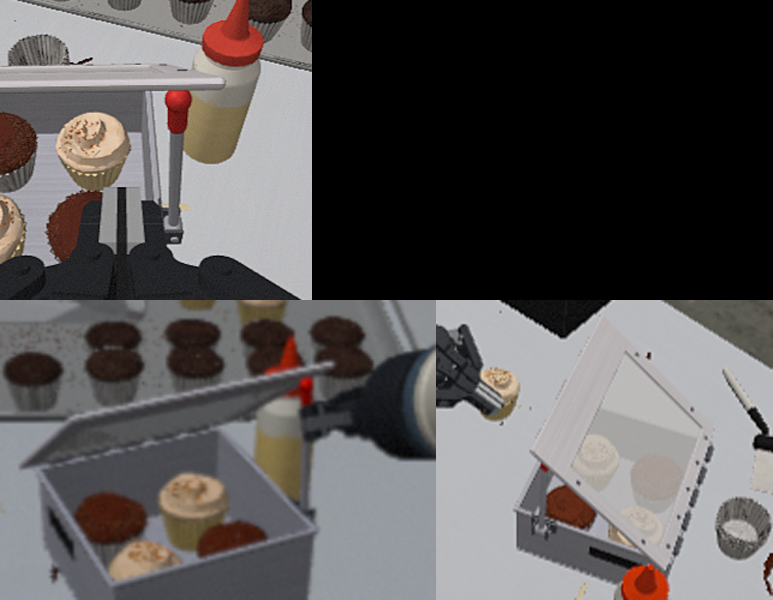

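```bash
cat > kin.py <<'E'
from h import *
from scipy.optimize import least_squares
def fk(q,p):
    a1,d1,L2,a3,L3,L6=p
    Rz=lambda t:R.from_euler('z',t).as_matrix(); Ry=lambda t:R.from_euler('y',t).as_matrix()
    R1=Rz(q[0]); p0=R1@np.array([a1,0,d1]); R2=R1@Ry(q[1]); p1=p0+R2@np.array([0,0,L2])
    R3=R2@Ry(q[2]); pw=p1+R3@np.array([a3,0,L3]); R5=R3@Rz(q[3])@Ry(q[4]); t=R5[:,2]
    R6=R5@Rz(q[5]); 
    return pw+L6*t, R6
E
python3 - <<'E'
from kin import *
Q=[[1.127,.354,1.634,0,1.155,-.002],[.79,.32,1.61,-.19,1.72,-1.09],[.62,.29,1.97,-.81,1.49,-2.06],[.5,.23,2.18,-1.13,1.26,-2.35],list(r.sense()['qpos'])]
P=[[267.04,564.6,230.6],[362.17,278.66,309.67],[449.64,19.25,279.77],[476.03,-73.32,269.16],list(r.sense()['eef_pos'])]
t=[[0,0,-1],[-.21,-.48,-.85],[.11,-.8,-.58],[.33,-.8,-.5],list(toolpose()[:3,0])]
for q,tt in zip(Q,t): print(fk(q,[0]*5+[1])[0],tt)
T=toolpose(); R6=fk(Q[-1],[0]*6)[1]; print(R6.T@T[:3,:3])
f=lambda p:np.concatenate([(fk(q,p)[0]-x)*.1 for q,x in zip(Q,P)])
s=least_squares(f,[0,300,450,0,450,250],x_scale=100); print(s.x,s.fun.reshape(-1,3)*10); np.save('kp.npy',s.x)
E
```

```text
[-0. -0. -1.] [0, 0, -1]
[-0.21 -0.47 -0.86] [-0.21, -0.48, -0.85]
[ 0.11 -0.81 -0.58] [0.11, -0.8, -0.58]
[ 0.33 -0.8  -0.5 ] [0.33, -0.8, -0.5]
[ 0.33 -0.8  -0.5 ] [np.float64(0.3302582364347275), np.float64(-0.7995982027639958), np.float64(-0.5015697472970353)]
[[-0. -1.  0.]
 [-0. -0. -1.]
 [ 1. -0.  0.]]
[ -6.08 261.76 591.67  53.28 487.66 340.46] [[ 0.36 -2.15 -0.64]
 [ 2.71 -0.75  0.68]
 [ 0.8   0.33 -0.33]
 [-0.61 -1.02  0.35]
 [ 0.41  0.6  -0.06]]
```

```bash
cat >> kin.py <<'E'
KP=np.load('kp.npy'); F=np.array([[0,-1,0],[0,0,-1],[1,0,0.]])
lo=np.array([-2.63,-.92,.06,-1.3,0,-3.02]);hi=np.array([2.63,2.1,2.66,4.44,2.69,3.02])
def ik(pc,Rm,q0):
    def g(q):
        p,R6=fk(q,KP); return np.concatenate([(p-c2w(pc))/100,R.from_matrix(R6@F@Rm.T).as_rotvec()])
    s=least_squares(g,q0); return s.x,s.cost
E
python3 - <<'E'
from kin import *
q0=r.sense()['qpos']
for pitch in [20,30,40,50]:
  for dy in [15,0,-15,-25]:
    o=[]
    q=q0
    for pc in [(-130,-72,238),(-46,-72,201),(-46,-115,201),(-115,-110,75),(-180,-110,75)]:
        q,c=ik(pc,Rt(pitch,dy),q); o.append((q[3],q[4],q[5],c))
    print(pitch,dy,' '.join('j4 %.2f j5 %.2f j6 %.2f %s|'%(a,b,d,'' if c<1e-4 else 'X') for a,b,d,c in o), 'j2,3',q[1:3])
E
```

```text
20 15 j4 -1.68 j5 1.14 j6 -2.01 | j4 -1.98 j5 1.08 j6 -1.87 | j4 -2.05 j5 1.10 j6 -1.81 | j4 -1.96 j5 1.28 j6 -1.40 | j4 -1.74 j5 1.25 j6 -1.40 | j2,3 [0.82 2.48]
20 0 j4 -1.39 j5 1.27 j6 -2.10 | j4 -1.60 j5 1.18 j6 -2.02 | j4 -1.64 j5 1.17 j6 -1.96 | j4 -1.59 j5 1.22 j6 -1.61 | j4 -1.41 j5 1.23 j6 -1.61 | j2,3 [0.78 2.32]
20 -15 j4 -1.17 j5 1.42 j6 -2.16 | j4 -1.32 j5 1.31 j6 -2.12 | j4 -1.35 j5 1.29 j6 -2.06 | j4 -1.29 j5 1.27 j6 -1.78 | j4 -1.15 j5 1.30 j6 -1.77 | j2,3 [0.79 2.15]
20 -25 j4 -1.06 j5 1.52 j6 -2.17 | j4 -1.18 j5 1.41 j6 -2.16 | j4 -1.20 j5 1.38 j6 -2.11 | j4 -1.13 j5 1.34 j6 -1.86 | j4 -1.01 j5 1.37 j6 -1.84 | j2,3 [0.8  2.04]
30 15 j4 -1.53 j5 0.95 j6 -2.27 | j4 -1.83 j5 0.84 j6 -2.13 | j4 -1.91 j5 0.83 j6 -2.07 | j4 -1.98 j5 1.04 j6 -1.58 | j4 -1.77 j5 1.05 j6 -1.57 | j2,3 [0.65 2.49]
30 0 j4 -1.27 j5 1.13 j6 -2.30 | j4 -1.47 j5 1.00 j6 -2.23 | j4 -1.52 j5 0.99 j6 -2.18 | j4 -1.57 j5 1.04 j6 -1.76 | j4 -1.40 j5 1.07 j6 -1.76 | j2,3 [0.64 2.33]
30 -15 j4 -1.08 j5 1.30 j6 -2.30 | j4 -1.22 j5 1.18 j6 -2.28 | j4 -1.25 j5 1.15 j6 -2.24 | j4 -1.25 j5 1.12 j6 -1.90 | j4 
[... 811 characters left out ...]
 | j4 -0.93 j5 1.10 j6 -2.05 | j2,3 [0.58 2.1 ]
50 15 j4 -0.97 j5 0.73 j6 -2.98 | j4 -1.11 j5 0.55 j6 -2.98 | j4 -1.15 j5 0.51 j6 -2.98 | j4 -1.72 j5 0.56 j6 -2.15 | j4 -1.56 j5 0.62 j6 -2.12 | j2,3 [0.37 2.43]
50 0 j4 -0.89 j5 0.93 j6 -2.80 | j4 -1.00 j5 0.77 j6 -2.82 | j4 -1.03 j5 0.74 j6 -2.82 | j4 -1.33 j5 0.69 j6 -2.25 | j4 -1.22 j5 0.75 j6 -2.20 | j2,3 [0.41 2.32]
50 -15 j4 -0.80 j5 1.11 j6 -2.66 | j4 -0.88 j5 0.97 j6 -2.69 | j4 -0.91 j5 0.93 j6 -2.69 | j4 -1.06 j5 0.83 j6 -2.28 | j4 -0.97 j5 0.88 j6 -2.21 | j2,3 [0.46 2.2 ]
50 -25 j4 -0.74 j5 1.22 j6 -2.57 | j4 -0.81 j5 1.09 j6 -2.62 | j4 -0.83 j5 1.05 j6 -2.61 | j4 -0.92 j5 0.92 j6 -2.27 | j4 -0.85 j5 0.97 j6 -2.20 | j2,3 [0.49 2.12]
```

```bash
python3 - <<'E'
from kin import *
q=r.sense()['qpos']
for pc in [(-130,-76,238),(-48,-76,202),(-48,-116,202),(-75,-114,160),(-118,-112,75),(-180,-110,75)]:
    q,c=ik(pc,Rt(25,-22),q); print(pc,q,c)
print(rel([-125,-70,238],25,-22))
E
```

```text
(-130, -76, 238) [ 0.33  0.46  1.99 -1.05  1.43 -2.22] 9.269366513127317e-24
(-48, -76, 202) [ 0.18  0.53  1.98 -1.17  1.32 -2.21] 3.264733686733369e-30
(-48, -116, 202) [ 0.16  0.49  2.07 -1.2   1.29 -2.17] 1.926515830490239e-23
(-75, -114, 160) [ 0.22  0.57  2.09 -1.18  1.28 -2.07] 4.727313756429123e-21
(-118, -112, 75) [ 0.31  0.74  2.09 -1.15  1.24 -1.88] 8.769012147296866e-31
(-180, -110, 75) [ 0.43  0.74  2.09 -1.04  1.28 -1.87] 7.350560661209817e-19
(array([ 5.03, -0.9 , -2.11]), array([ 9.96,  5.08, 19.54]))
```

Emit:
drive_tool(rows=[2,0,-1,4,2,8,0,4,-1,-2,8,4,15,0,5,-1,-2,10,5,19.5,0,5,-1,-2,10,5,19.5,0])

```text
clock: 3.32
eef_pos: [506.7, -137.6, 237.7]
tcp_rot: [-3.14, 0.438, -1.562]
contact_force: [-0.0, -0.8, 0.1]
opening: -0.0
```

```bash
python3 - <<'E'
from h import *
s=r.sense();print(s['qpos'],w2c(s['eef_pos']));print(rel([-48,-76,202],25,-22));print(rel([-75,-76,214],25,-22))
E
```

```text
[ 0.33  0.47  1.97 -1.05  1.43 -2.23] [-125.7   -68.37  237.69]
(array([ 83.01, -21.9 ,   0.54]), array([-0.03,  0.12,  0.1 ]))
(array([ 55.23, -11.83,   0.29]), array([-0.03,  0.12,  0.1 ]))
```

Move in under the lip, stopping short to check the alignment.

Emit:
drive_tool(rows=[18,-4,0,0,0,0,0,36,-8,0,0,0,0,0,55,-12,0,0,0,0,0,70,-17,0,0,0,0,0,70,-17,0,0,0,0,0])

```text
clock: 3.95
eef_pos: [523.9, -202.1, 207.5]
tcp_rot: [-3.141, 0.438, -1.564]
contact_force: [0.7, 0.3, 0.1]
opening: -0.0
```

```bash
python3 look.py 3
```

```text
3.95 [ 0.2   0.53  1.98 -1.15  1.33 -2.21] [-59.47 -77.16 207.5 ] F [0.68 0.29 0.11] Fc [-0.01  0.74  0.11]
tool x in c [ 0.84 -0.34 -0.42] z [-0.39  0.16 -0.91]
```

View pics/wrist3.png

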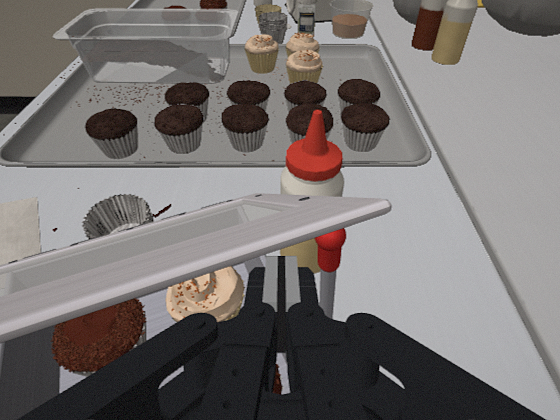

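View pics/all3.png

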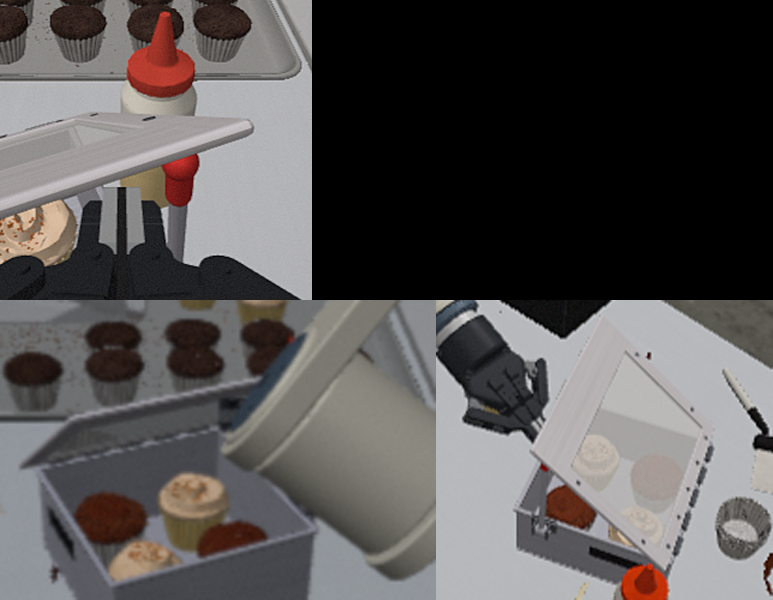

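```bash
python3 - <<'E'
from h import *
W=cam('wrist',np.load('T3.npy'))
for p in [[-61,-101.3,223.7],[-76,-120,245],[-76,-60,245],[-76,0,245]]: print(p,proj(W,c2w(p)))
print(rel([-48,-77,202],25,-22))
E
```

```text
[-61, -101.3, 223.7] [332.17 235.86]
[-76, -120, 245] [399.41 213.76]
[-76, -60, 245] [250.9  261.88]
[-76, 0, 245] [ 56.61 324.83]
(array([13.41, -3.99,  0.44]), array([-0.05,  0.12,  0.09]))
```

Emit:
drive_tool(rows=[7,-2,0,0,0,0,0,13.4,-4,0,0,0,0,0,13.4,-4,0,0,0,0,0])

```text
clock: 4.47
eef_pos: [528.3, -213.2, 202.2]
tcp_rot: [-3.14, 0.438, -1.563]
contact_force: [0.0, -0.4, 0.5]
opening: 0.001
```

```bash
python3 - <<'E'
from h import *
for i in range(3):
    s=r.sense();print(s['clock'],w2c(s['eef_pos']),s['contact_force'],s['wrist_torque'],s['qpos'])
T=toolpose();print(T[:3,:3].T@[0,0,1.])
E
```

```text
4.475 [-47.56 -77.23 202.2 ] [ 0.01 -0.37  0.52] [0.4  0.03 0.04] [ 0.18  0.54  1.97 -1.17  1.32 -2.21]
4.475 [-47.56 -77.23 202.2 ] [ 0.01 -0.37  0.52] [0.4  0.03 0.04] [ 0.18  0.54  1.97 -1.17  1.32 -2.21]
4.475 [-47.56 -77.23 202.2 ] [ 0.01 -0.37  0.52] [0.4  0.03 0.04] [ 0.18  0.54  1.97 -1.17  1.32 -2.21]
[-0.42 -0.   -0.91]
```

Emit:
drive_tool(rows=[0.4,0,0.9,0,0,0,0,0.4,0,0.9,0,0,0,0])

```text
clock: 4.72
eef_pos: [528.3, -213.1, 201.2]
tcp_rot: [-3.141, 0.438, -1.563]
contact_force: [-0.1, 0.1, -0.4]
opening: 0.002
```

```bash
python3 - <<'E'
from h import *
s=r.sense();print(s['clock'],w2c(s['eef_pos']),s['contact_force'],s['wrist_torque'])
for i in range(2):
  f=grab_frame('side')
  s=r.sense();print(s['clock'],w2c(s['eef_pos']),s['contact_force'],s['wrist_torque'])
E
```

```text
4.725 [-47.64 -77.21 201.16] [-0.09  0.15 -0.44] [0.45 0.   0.01]
4.775 [-47.65 -77.17 201.22] [ 0.46 -0.39  0.64] [ 0.47 -0.   -0.02]
4.825 [-47.67 -77.11 201.25] [ 0.55  0.66 -0.28] [ 0.42 -0.04 -0.02]
```

Emit:
drive_tool(rows=[-1.2,0,-2.7,0,0,0,0,-1.2,0,-2.7,0,0,0,0])

```text
clock: 5.08
eef_pos: [528.5, -213.1, 204.5]
tcp_rot: [-3.14, 0.438, -1.562]
contact_force: [-0.2, 0.6, -0.0]
opening: -0.001
```

```bash
python3 - <<'E'
from h import *
s=r.sense();print(s['clock'],w2c(s['eef_pos']),s['contact_force'],s['wrist_torque'])
for i in range(2):
  f=grab_frame('side')
  s=r.sense();print(s['clock'],w2c(s['eef_pos']),s['contact_force'],s['wrist_torque'])
E
```

```text
5.075 [-47.6  -77.04 204.54] [-0.25  0.57 -0.02] [0.41 0.02 0.  ]
5.125 [-47.63 -77.08 204.38] [-1.01 -0.41 -0.13] [ 0.48  0.04 -0.02]
5.175 [-47.61 -77.13 204.31] [-0.11 -0.22  0.19] [0.44 0.03 0.01]
```

Emit:
drive_tool(rows=[-0.8,0,-1.8,0,0,0,0,-0.8,0,-1.8,0,0,0,0])

```text
clock: 5.42
eef_pos: [528.5, -213.1, 206.5]
tcp_rot: [-3.14, 0.438, -1.562]
contact_force: [-0.3, -0.2, 0.7]
opening: 0.001
```

```bash
python3 - <<'E'
from h import *
s=r.sense();print(s['clock'],w2c(s['eef_pos']),s['contact_force'],s['wrist_torque'])
for i in range(1):
  f=grab_frame('wrist');cv2.imwrite('pics/wrist4.png',f[:,:,::-1])
  s=r.sense();print(s['clock'],w2c(s['eef_pos']),s['contact_force'],s['wrist_torque'])
E
```

```text
5.425 [-47.55 -77.08 206.46] [-0.28 -0.25  0.75] [ 0.42  0.03 -0.04]
5.475 [-47.56 -77.11 206.37] [-0.21 -0.01  0.48] [ 0.44 -0.01 -0.07]
```

View pics/wrist4.png

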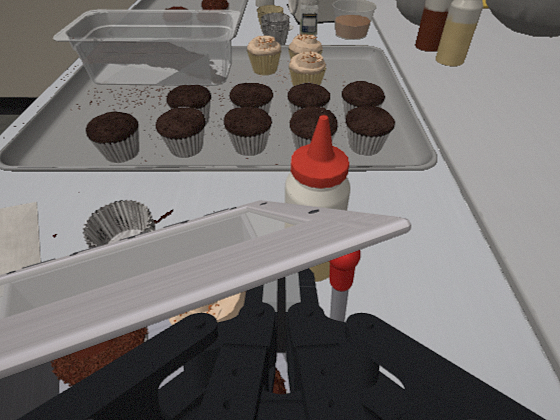

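Still clear of the lid. Up another 2–4 mm to find it.

Emit:
drive_tool(rows=[-0.8,0,-1.8,0,0,0,0,-0.8,0,-1.8,0,0,0,0])

```text
clock: 5.72
eef_pos: [528.4, -213.1, 208.3]
tcp_rot: [-3.14, 0.439, -1.562]
contact_force: [-0.7, 0.0, 1.0]
opening: 0.002
```

```bash
python3 - <<'E'
from h import *
s=r.sense();print(s['clock'],w2c(s['eef_pos']),s['contact_force'],s['wrist_torque'])
for i in range(1):
  f=grab_frame('wrist')
  s=r.sense();print(s['clock'],w2c(s['eef_pos']),s['contact_force'],s['wrist_torque'])
E
```

```text
5.725 [-47.57 -77.16 208.33] [-0.68  0.05  0.98] [ 0.55  0.02 -0.08]
5.775 [-47.56 -77.18 208.31] [ 0.2  -0.09 -0.62] [ 0.55 -0.05 -0.03]
```

Emit:
drive_tool(rows=[-0.5,0,-1.0,0,0,0,0,-0.5,0,-1.0,0,0,0,0])

```text
clock: 6.02
eef_pos: [528.3, -213.1, 209.3]
tcp_rot: [-3.14, 0.439, -1.562]
contact_force: [0.3, -0.1, -2.0]
opening: -0.0
```

```bash
python3 - <<'E'
from h import *
s=r.sense();print(s['clock'],w2c(s['eef_pos']),s['contact_force'],s['wrist_torque'])
for i in range(1):
  f=grab_frame('wrist')
  s=r.sense();print(s['clock'],w2c(s['eef_pos']),s['contact_force'],s['wrist_torque'])
E
```

```text
6.025 [-47.64 -77.26 209.29] [ 0.32 -0.12 -1.96] [ 0.69  0.01 -0.06]
6.075 [-47.63 -77.21 209.33] [ 0.72 -0.26 -1.93] [0.75 0.02 0.  ]
```

Emit:
drive_tool(rows=[1.9,3.7,0.5,0,0,0,0,3.2,7.4,-0.2,0,0,0,0,4.6,11.1,-0.8,0,0,0,0,5.9,14.8,-1.5,0,0,0,0,7.3,18.5,-2.1,0,0,0,0,8.7,22.3,-2.7,0,0,0,0,10,26,-3.4,0,0,0,0,10,26,-3.4,0,0,0,0])

```text
clock: 7.08
eef_pos: [501.8, -223.9, 208.0]
tcp_rot: [-3.141, 0.439, -1.563]
contact_force: [-0.5, 0.4, -0.3]
opening: 0.003
```

```bash
python3 look.py 5; python3 -c "
from h import *
print(r.sense()['wrist_torque'])"
```

```text
7.075 [ 0.17  0.5   2.03 -1.19  1.3  -2.2 ] [ -47.72 -105.84  208.02] F [-0.52  0.37 -0.26] Fc [-0.55 -0.34 -0.26]
tool x in c [ 0.84 -0.34 -0.42] z [-0.39  0.16 -0.91]
[ 0.54  0.06 -0.09]
```

View pics/all5.png

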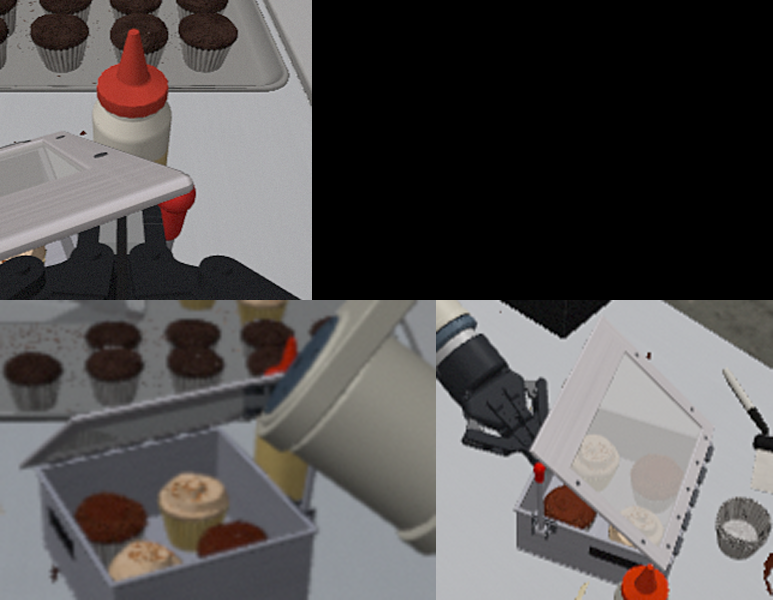

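Emit:
drive_tool(rows=[1.4,3.7,-0.6,0,0,0,0,2.7,7.4,-1.3,0,0,0,0,3.4,9.3,-1.6,0,0,0,0,3.4,9.3,-1.6,0,0,0,0,3.4,9.3,-1.6,0,0,0,0])

```text
clock: 7.85
eef_pos: [492.8, -227.7, 208.0]
tcp_rot: [-3.14, 0.439, -1.563]
contact_force: [-1.0, -0.0, -0.5]
opening: 0.003
```

```bash
python3 look.py 6; python3 -c "
from h import *
print(r.sense()['wrist_torque'])"
```

```text
7.85 [ 0.16  0.49  2.05 -1.19  1.3  -2.19] [ -47.72 -115.61  208.01] F [-0.99 -0.   -0.49] Fc [-0.37 -0.91 -0.49]
tool x in c [ 0.84 -0.34 -0.42] z [-0.39  0.16 -0.91]
[ 0.6   0.08 -0.18]
```

View pics/all6.png

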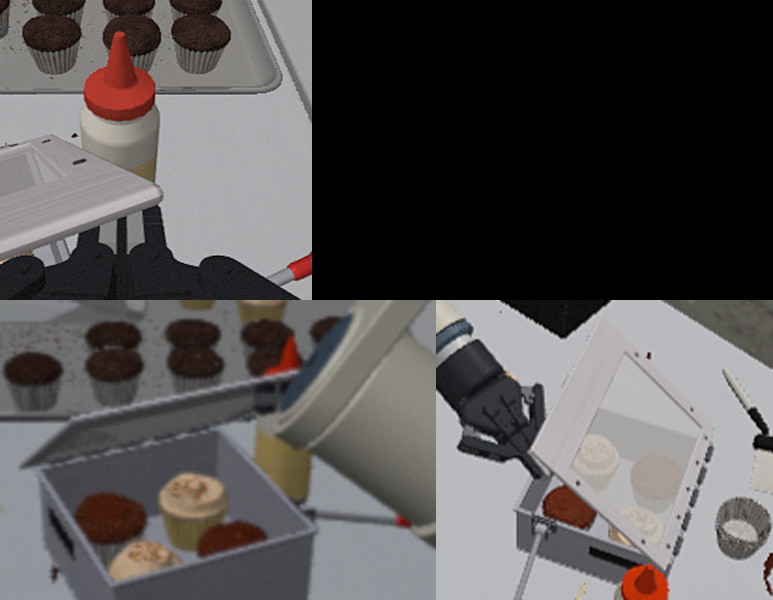

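Emit:
drive_tool(rows=[0,0,0,0,0,0,0,0,0,0,0,0,0,0,0,0,0,0,0,0,0])

```text
clock: 8.38
eef_pos: [492.8, -227.7, 208.0]
tcp_rot: [-3.14, 0.439, -1.563]
contact_force: [-0.9, 0.6, -1.1]
opening: 0.0
```

```bash
python3 look.py 7; python3 -c "
from h import *
print(r.sense()['wrist_torque'])"
```

```text
8.375 [ 0.16  0.49  2.05 -1.19  1.3  -2.19] [ -47.7  -115.59  207.99] F [-0.9   0.56 -1.13] Fc [-0.86 -0.62 -1.13]
tool x in c [ 0.84 -0.34 -0.42] z [-0.39  0.16 -0.91]
[ 0.54  0.09 -0.13]
```

View pics/all7.png

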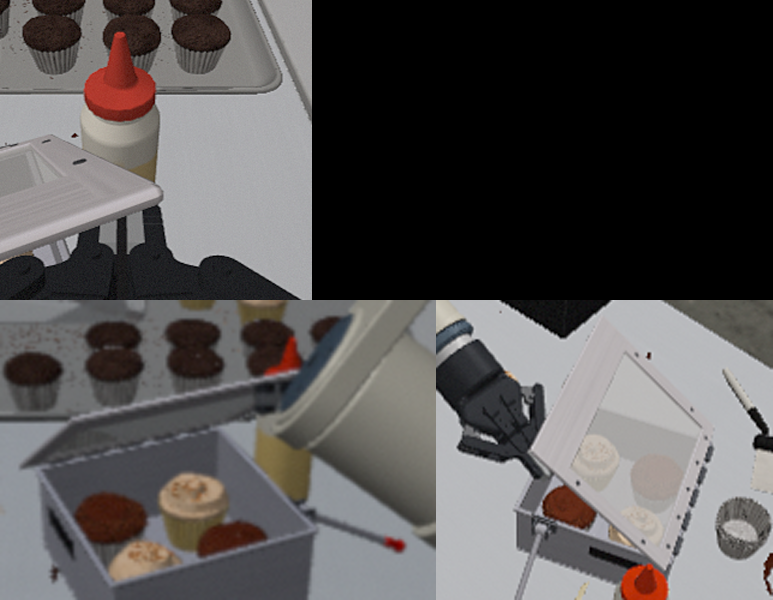

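```bash
cat > plan.py <<'E'
from h import *
th=[.71,.6,.5,.466,.4,.3,.2,.1,.05,0,-.04]
def corner(t):
    if t>=.466: s=np.interp(t,[.466,.71],[205,186]); return 100-s*np.cos(t),97+s*np.sin(t)
    xl,zl=100-230*np.cos(t),97+230*np.sin(t); x=np.interp(t,[-.04,0,.1,.2,.3,.4,.466],[-116,-115,-112.5,-106,-98,-89,-83]); return x,zl-.504*(x-xl)
def tcp(t):
    x,z=corner(t); return np.array([x-6.9,np.interp(t,[.5,.71],[-105,-115.6]),z-10])
if __name__=='__main__':
    import sys
    T=toolpose()
    for t in map(float,sys.argv[1:]):
        p=tcp(t); print(t,p,(T[:3,:3].T@(c2w(p)-T[:3,3])).round(1))
    print('rot',R.from_matrix(T[:3,:3].T@Rt(25,-22)).as_rotvec(degrees=True))
E
python3 plan.py .71 .68 .65 .62 .59 .56 .53 .5
```

```text
0.71 [ -47.96 -115.6   208.24] [-0.3  0.1 -0.1]
0.68 [ -53.34 -114.09  205.42] [-4.2  0.7  4.8]
0.65 [ -58.69 -112.57  202.39] [-7.9  1.3  9.9]
0.62 [ -63.99 -111.06  199.14] [-11.5   1.9  15.2]
0.59 [ -69.22 -109.54  195.68] [-14.9   2.5  20.6]
0.56 [ -74.39 -108.03  192.01] [-18.2   3.   26.2]
0.53 [ -79.48 -106.51  188.11] [-21.3   3.5  32. ]
0.5 [ -84.48 -105.    184.01] [-24.3   4.   37.9]
rot [-0.05  0.14  0.03]
```

Emit:
drive_tool(rows=[-2,0.4,2.4,0,0,0,0,-4.2,0.7,4.8,0,0,0,0,-6,1,7.3,0,0,0,0,-7.9,1.3,9.9,0,0,0,0,-11.5,1.9,15.2,0,0,0,0,-14.9,2.5,20.6,0,0,0,0,-18.2,3,26.2,0,0,0,0])

```text
clock: 9.4
eef_pos: [489.6, -199.7, 191.7]
tcp_rot: [-3.141, 0.439, -1.563]
contact_force: [-0.3, -0.2, -1.7]
opening: -0.003
```

```bash
python3 look.py 8; python3 -c "
from h import *
print(r.sense()['wrist_torque'])"; python3 plan.py .54 .52 .5 .48 .466 .44 .42 .4 .38 .35
```

```text
9.4 [ 0.22  0.52  2.05 -1.16  1.31 -2.14] [ -74.83 -107.92  191.68] F [-0.27 -0.19 -1.7 ] Fc [ 0.08 -0.32 -1.7 ]
tool x in c [ 0.84 -0.34 -0.42] z [-0.39  0.16 -0.91]
[ 0.72  0.03 -0.09]
0.54 [ -77.79 -107.02  189.44] [-1.9  0.4  3.4]
0.52 [ -81.15 -106.01  186.77] [-3.9  0.7  7.3]
0.5 [ -84.48 -105.    184.01] [-5.9  1.  11.2]
0.48 [ -87.77 -105.    181.16] [-7.4  2.2 15.1]
0.466 [ -90.04 -105.    179.11] [-8.5  3.1 17.9]
0.44 [ -92.26 -105.    173.51] [-8.   3.9 23.8]
0.42 [ -94.08 -105.    169.28] [-7.7  4.6 28.4]
0.4 [ -95.9  -105.    165.05] [-7.4  5.3 32.9]
0.38 [ -97.7  -105.    160.82] [-7.1  5.9 37.4]
0.35 [-100.4 -105.   154.5] [-6.7  7.  44.2]
rot [-0.01  0.14  0.05]
```

View pics/all8.png

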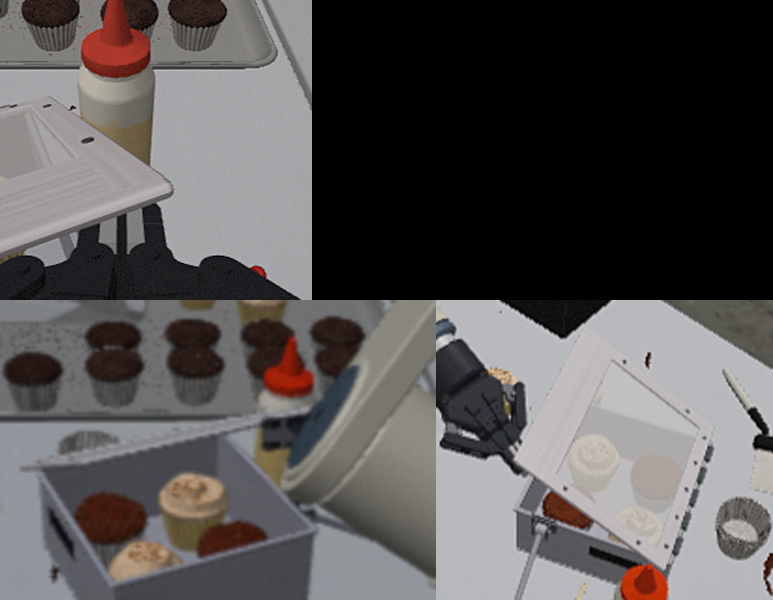

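Emit:
drive_tool(rows=[-1.9,0.4,3.4,0,0,0,0,-3.9,0.7,7.3,0,0,0,0,-5.9,1,11.2,0,0,0,0,-7.4,2.2,15.1,0,0,0,0,-8.5,3.1,17.9,0,0,0,0,-8,3.9,23.8,0,0,0,0,-7.7,4.6,28.4,0,0,0,0,-7.4,5.3,32.9,0,0,0,0,-7.1,5.9,37.4,0,0,0,0,-6.7,7,44.2,0,0,0,0])

```text
clock: 10.8
eef_pos: [482.5, -174.9, 154.2]
tcp_rot: [-3.141, 0.439, -1.563]
contact_force: [0.6, -0.2, -1.4]
opening: -0.002
```

```bash
python3 look.py 9; python3 -c "
from h import *
print(r.sense()['wrist_torque'])"; python3 plan.py .33 .31 .29 .27 .25 .23 .21 .19 .17 .15
```

```text
10.8 [ 0.27  0.6   2.06 -1.13  1.3  -2.06] [-100.47 -105.03  154.25] F [ 0.59 -0.23 -1.36] Fc [ 0.44  0.45 -1.36]
tool x in c [ 0.84 -0.34 -0.42] z [-0.39  0.16 -0.91]
[0.65 0.06 0.  ]
0.33 [-102.2 -105.   150.3] [0.2 0.6 4.1]
0.31 [-104.   -105.    146.11] [0.5 1.2 8.6]
0.29 [-105.7  -105.    141.88] [ 0.8  1.9 13.1]
0.27 [-107.3  -105.    137.63] [ 1.3  2.5 17.6]
0.25 [-108.9  -105.    133.39] [ 1.8  3.1 22.1]
0.23 [-110.5  -105.    129.18] [ 2.2  3.7 26.5]
0.21 [-112.1  -105.    124.99] [ 2.6  4.3 30.9]
0.19 [-113.55 -105.    120.76] [ 3.2  4.8 35.3]
0.17 [-114.85 -105.    116.47] [ 4.   5.3 39.7]
0.15 [-116.15 -105.    112.21] [ 4.7  5.8 44.1]
rot [0.03 0.15 0.04]
```

View pics/all9.png

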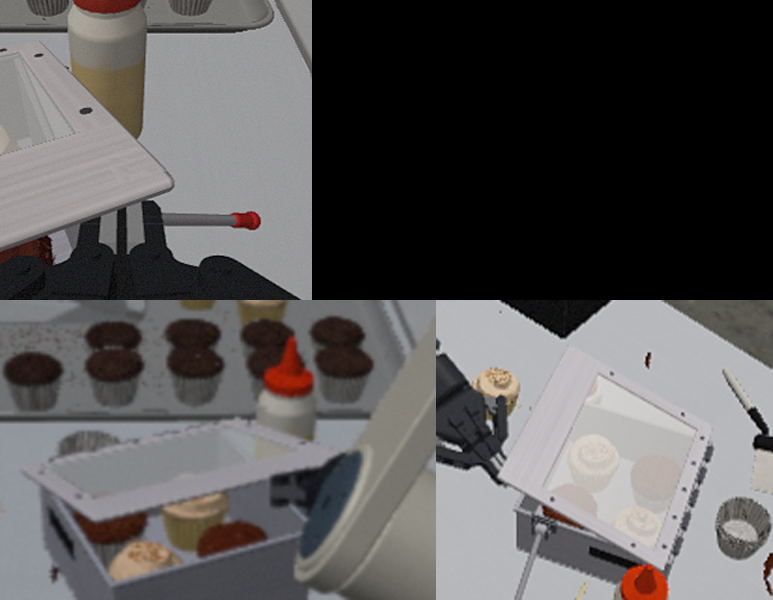

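Good: the lid follows the finger evenly at about 0.35 rad. Continuing.

Emit:
drive_tool(rows=[0.2,0.6,4.1,0,0,0,0,0.5,1.2,8.6,0,0,0,0,0.8,1.9,13.1,0,0,0,0,1.3,2.5,17.6,0,0,0,0,1.8,3.1,22.1,0,0,0,0,2.2,3.7,26.5,0,0,0,0,2.6,4.3,30.9,0,0,0,0,3.2,4.8,35.3,0,0,0,0,4,5.3,39.7,0,0,0,0,4.7,5.8,44.1,0,0,0,0])

```text
clock: 12.2
eef_pos: [476.5, -160.3, 111.9]
tcp_rot: [3.141, 0.439, -1.563]
contact_force: [-0.6, 0.6, -0.3]
opening: -0.001
```

```bash
python3 look.py 10; python3 -c "
from h import *
print(r.sense()['wrist_torque'])"; python3 plan.py .135 .12 .105 .09 .075 .06 .045 .03 .015 0 -.02 -.04
```

```text
12.2 [ 0.3   0.68  2.06 -1.13  1.28 -1.97] [-116.18 -105.03  111.9 ] F [-0.58  0.58 -0.26] Fc [-0.76 -0.32 -0.26]
tool x in c [ 0.84 -0.34 -0.42] z [-0.39  0.16 -0.91]
[ 0.7  -0.02  0.01]
0.135 [-117.12 -105.    109.04] [0.4 0.3 3. ]
0.12 [-118.1  -105.    105.89] [0.9 0.6 6.2]
0.105 [-119.08 -105.    102.76] [1.5 1.  9.4]
0.09 [-119.65 -105.     99.45] [ 2.4  1.2 12.7]
0.075 [-120.03 -105.     96.05] [ 3.5  1.4 15.9]
0.06 [-120.4  -105.     92.68] [ 4.6  1.5 19.1]
0.045 [-120.78 -105.     89.34] [ 5.7  1.6 22.3]
0.03 [-121.15 -105.     86.01] [ 6.8  1.8 25.4]
0.015 [-121.53 -105.     82.71] [ 7.9  1.9 28.5]
0.0 [-121.9  -105.     79.44] [ 9.   2.  31.7]
-0.02 [-122.4  -105.     75.12] [10.4  2.2 35.8]
-0.04 [-122.9  -105.     70.84] [11.8  2.4 39.8]
rot [0.06 0.15 0.04]
```

View pics/all10.png

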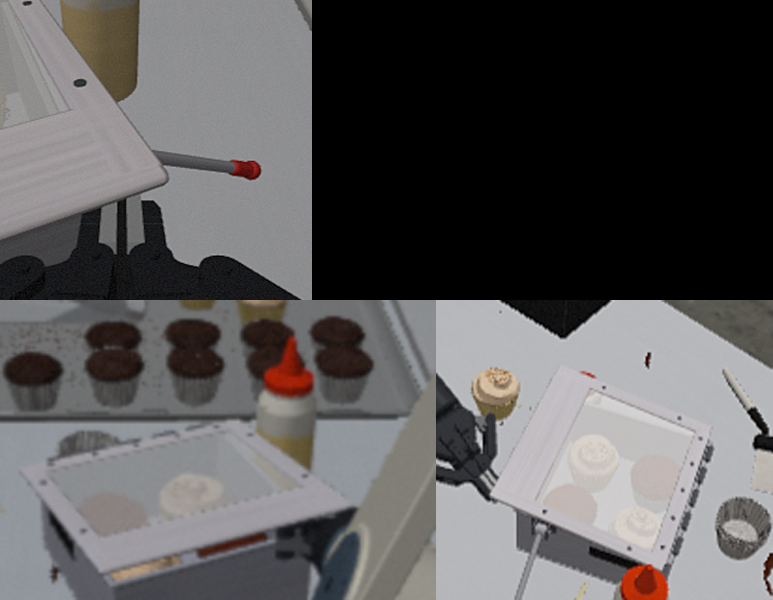

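View pics/wrist10.png

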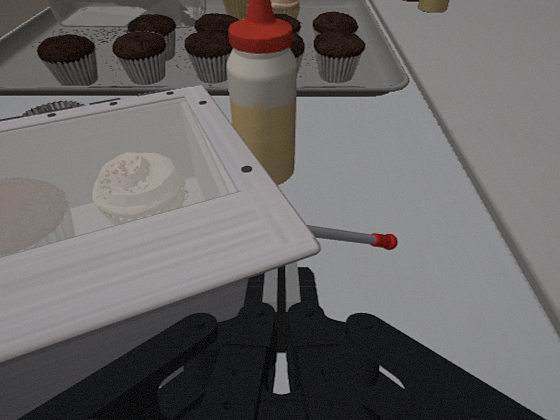

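Emit:
drive_tool(rows=[0.4,0.2,3,0,0,0,0,0.9,0.3,6.2,0,0,0,0,1.7,0.5,9.4,0,0,0,0,2.6,0.6,12.7,0,0,0,0,3.7,0.7,15.9,0,0,0,0,4.8,0.8,19.1,0,0,0,0])

```text
clock: 13.1
eef_pos: [475.6, -156.5, 92.3]
tcp_rot: [3.141, 0.439, -1.563]
contact_force: [-0.6, -1.2, -1.0]
opening: 0.001
```

```bash
python3 look.py 11; python3 -c "
from h import *
print(r.sense()['wrist_torque'])"; python3 plan.py .05 .04 .03 .02 .01 0 -.01 -.02 -.03 -.04
```

```text
13.1 [ 0.31  0.72  2.05 -1.13  1.27 -1.94] [-120.03 -104.41   92.35] F [-0.6  -1.18 -1.03] Fc [ 0.87 -1.   -1.03]
tool x in c [ 0.84 -0.34 -0.42] z [-0.39  0.16 -0.91]
[ 0.69 -0.02 -0.02]
0.05 [-120.65 -105.     90.45] [0.5 0.8 1.9]
0.04 [-120.9  -105.     88.23] [1.2 0.8 4. ]
0.03 [-121.15 -105.     86.01] [2.  0.9 6.1]
0.02 [-121.4  -105.     83.81] [2.7 1.  8.2]
0.01 [-121.65 -105.     81.62] [ 3.4  1.1 10.2]
0.0 [-121.9  -105.     79.44] [ 4.1  1.2 12.3]
-0.01 [-122.15 -105.     77.27] [ 4.8  1.3 14.4]
-0.02 [-122.4  -105.     75.12] [ 5.5  1.4 16.4]
-0.03 [-122.65 -105.     72.97] [ 6.2  1.5 18.5]
-0.04 [-122.9  -105.     70.84] [ 6.9  1.6 20.5]
rot [0.08 0.16 0.04]
```

View pics/all11.png

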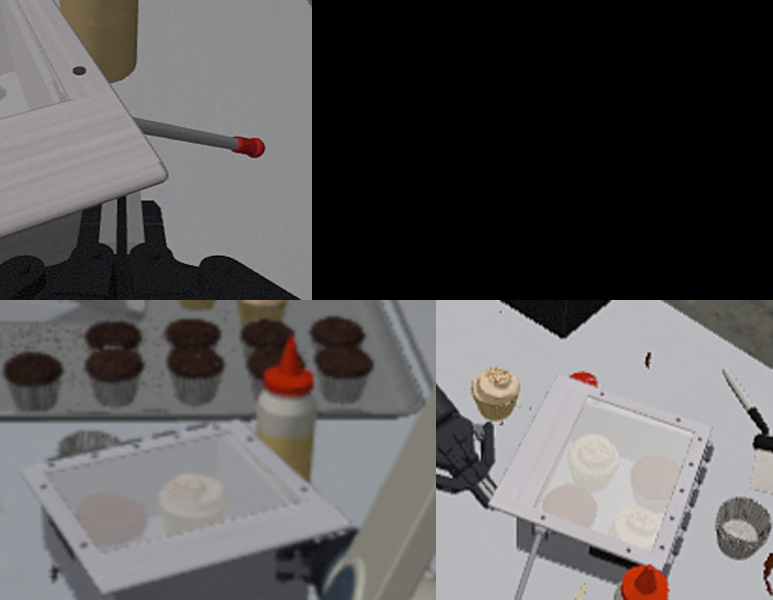

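Emit:
drive_tool(rows=[0.5,0.4,1.9,0,0,0,0,1.2,0.6,4,0,0,0,0,2,0.7,6.1,0,0,0,0,2.7,0.8,8.2,0,0,0,0,3.4,0.9,10.2,0,0,0,0,4.1,1,12.3,0,0,0,0,4.8,1.1,14.4,0,0,0,0])

```text
clock: 14.12
eef_pos: [474.4, -154.8, 77.2]
tcp_rot: [3.141, 0.439, -1.563]
contact_force: [0.2, 0.3, 0.1]
opening: -0.001
```

```bash
python3 look.py 12; python3 -c "
from h import *
print(r.sense()['wrist_torque'])"; python3 plan.py  -.02 -.03 -.04 -.05 -.07
```

```text
14.125 [ 0.32  0.75  2.05 -1.14  1.26 -1.91] [-122.11 -104.8    77.23] F [0.21 0.26 0.12] Fc [-0.16  0.3   0.12]
tool x in c [ 0.84 -0.34 -0.42] z [-0.39  0.16 -0.91]
[ 0.4  -0.    0.01]
-0.02 [-122.4  -105.     75.12] [0.7 0.3 2. ]
-0.03 [-122.65 -105.     72.97] [1.4 0.4 4. ]
-0.04 [-122.9  -105.     70.84] [2.1 0.5 6.1]
-0.05 [-122.9  -105.     68.59] [3.1 0.5 8.1]
-0.07 [-122.9  -105.     64.14] [ 5.   0.5 12.1]
rot [0.09 0.14 0.03]
```

View pics/all12.png

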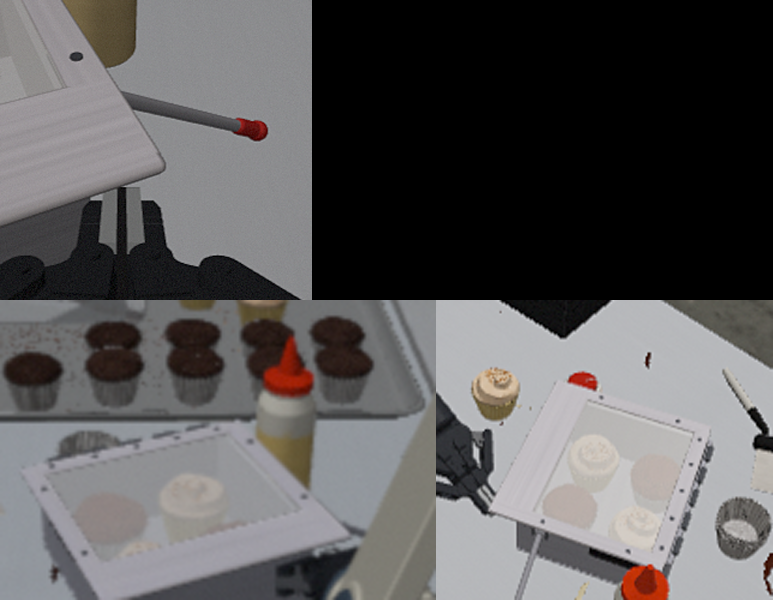

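Emit:
drive_tool(rows=[1,0,2.3,0,0,0,0,2.1,0,4.5,0,0,0,0,-6,4,8.5,0,0,0,0,-15,8,12.5,0,0,0,0,-25,12,17,0,0,0,0,-36,17,22,0,0,0,0,-48,22.5,28,0,0,0,0,-60,28,33,0,0,0,0,-60,28,33,0,0,0,0])

```text
clock: 15.4
eef_pos: [445.9, -85.6, 72.9]
tcp_rot: [3.14, 0.439, -1.562]
contact_force: [-1.0, 0.6, 0.6]
opening: 0.002
```

```bash
python3 look.py 13
```

```text
15.4 [ 0.47  0.76  2.05 -1.01  1.29 -1.88] [-196.9  -104.86   72.91] F [-0.96  0.61  0.57] Fc [-0.94 -0.66  0.57]
tool x in c [ 0.84 -0.34 -0.42] z [-0.39  0.16 -0.91]
```

View pics/all13.png

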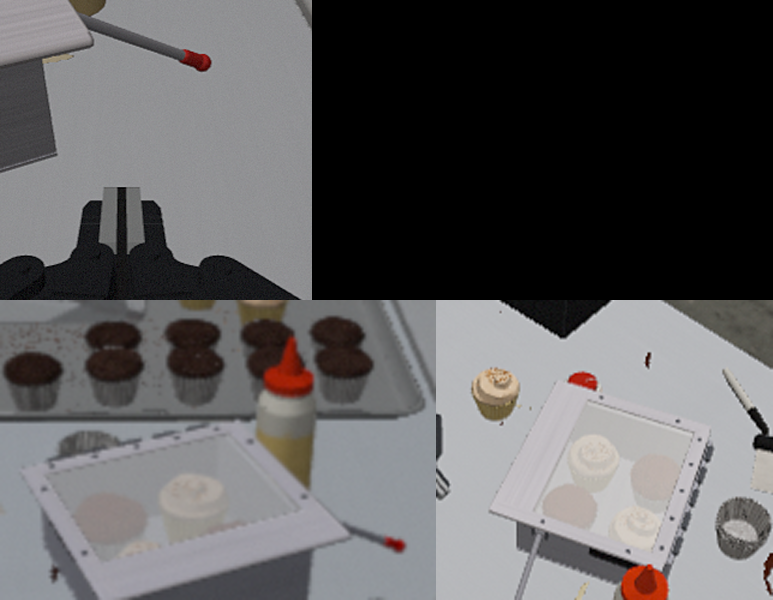

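View pics/side13.png

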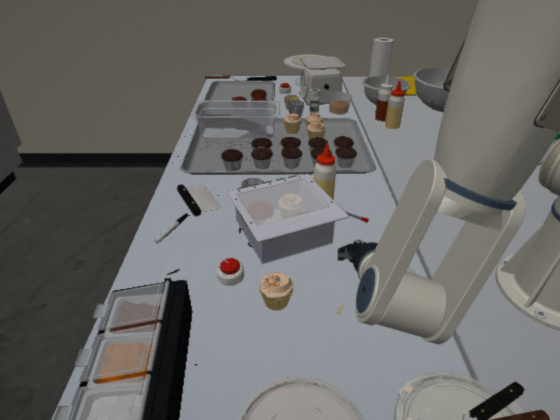

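```bash
python3 - <<'E'
from h import *
S=cam('scene');D=cam('side')
p,e=tri([ray(S,248.8,273.6),ray(D,348.3,216.2)]);print('near lip',w2c(p),e)
for q in [[-130,-120,97],[-130,-120,103]]: print(proj(S,c2w(q)),proj(D,c2w(q)))
# neighbours: change between first and last pictures
for n,boxes in [('side',{'cupcake':(255,265,300,312),'timer':(212,252,250,288)}),('scene',{'cupcake':(235,190,270,228),'liner':(365,258,402,300),'bottle':(308,298,348,358)})]:
    a=cv2.imread(f'pics/{n}0.png').astype(float);b=cv2.imread(f'pics/{n}13.png').astype(float)
    for k,(x0,y0,x1,y1) in boxes.items():
        (d,resp)=cv2.phaseCorrelate(a[y0:y1,x0:x1].mean(2),b[y0:y1,x0:x1].mean(2)); print(n,k,d,resp,np.abs(a-b)[y0:y1,x0:x1].mean())
E
```

```text
near lip [-122.41 -121.31   98.88] [np.float64(0.6698648151781276), np.float64(0.6698648151780747)]
[245.85 272.66] [349.11 218.52]
[245.77 271.2 ] [349.36 216.54]
side cupcake (0.5163600690888224, 0.027457900552434467) 0.9787308456739576 1.137746256895193
side timer (-0.029629798380980787, -0.05424395667813542) 0.9344554750100303 1.2846003898635479
scene cupcake (-0.008333937821738857, -0.004255105727121844) 1.0031070041624361 1.693734335839599
scene liner (0.00370343966789477, 0.47413225370892675) 1.0063712850755449 1.6544401544401544
scene bottle (0.07672485617327851, -0.04340690607631714) 0.8130344593297238 6.2756944444444445
```

```bash
python3 - <<'E'
from rig import r, sign_off
print(r.sense()['qvel'],r.sense()['contact_force']); print(sign_off())
E
```

```text
[-0.00978183  0.00109909 -0.00110091  0.00060402  0.00036603 -0.00241739] [-0.05759753  0.20180333  0.21750625]
the job is handed in; nothing more can be done
None
```

The lid is shut, the prop is folded down beside the box, and I handed the job in after about 15.4 s. It gave no verdict.

**What I did:** I located the carrier, prop and lid from the scene, side and wrist pictures. The shut fingers went in under the front lip. I raised them until they touched the lid's underside, then backed off about 1 mm. Then I pushed the rod about 20–25 mm outwards until it slid off the lid's edge and fell. The lid settled on the fingertip at about 0.7 rad. I let it down at roughly 0.1–0.25 rad/s, then drew the finger out below and clear of the lip.

**Last checks:**
- **Lid:** it looks level on the rim in both views. The lip corner triangulated at about 99 mm, against 97 mm for the underside and 103 mm for the top. The wrist torque went back to its no-load level before I withdrew.
- **Prop:** it lies folded down at the side.
- **Neighbours:** the cupcake, timer, baking cups and bottle shifted by at most about 0.5 pixel between the first and last pictures.
- **Robot:** the fingertip is about 65 mm from the lid, with no force beyond noise.

**Disagreements:**
- The wrist view put the carrier's front rim about 6 mm further forward than the fixed cameras did. I shifted the model 3 mm and kept a margin.
- The final lip corner came out about 8 mm off the model along the carrier's x axis, from a coarse pixel reading.
- I could not measure the lid angle, its speed or the contact force directly; I inferred them from the pictures and the wrist readings.

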